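# Hang the yoke to air and hold the extraction gate open

## Robot

A 7-joint arm with a two-finger parallel gripper is mounted at the origin on the work surface. World frame = base frame: x ahead of the robot, y to its left, z up, the work surface at z = 0. Lengths are in m, angles in rad, forces in N, time in s.
With the tool pointing down it reaches from about 0.425 to 0.95 m from the base axis. Payload 4.7 kg.
Tool frame: the origin (TCP) lies midway between the tips of the shut fingers; the grasp point (between the pads) lies bot.grasp_offset behind it (bot.grasp_offset is the distance from the TCP to the grasp point, in m); z points along the fingers, y is the line along which they close (so a half turn about z gives the same grasp; the last joint's range is limited). The gripper opens to 87 mm and grips with 3 to 60 N. Pads are 19 mm wide; open, the fingers measure 117 mm over their backs; the gripper's body (75 mm by 190 mm) begins 51 mm behind the grasp point.
Start: joints at [1.177, 0.469, -0.049, 1.532, 0.024, 1.141, -0.082], TCP at [0.241, -0.631, 0.223] pointing down, gripper open.
Joint ranges: [-2.59, 2.59], [-0.33, 1.99], [-1.39, 1.29], [0.1, 2.45], [-1.04, 4.18], [0.21, 1.99], [-2.66, 2.66]. Speed limits (rad/s): [2.57, 2.57, 3.14, 3.14, 3.14, 3.14, 3.14].

## Interface

Orientations are given as a unit quaternion [x, y, z, w].
In Python, from workcell import bot, get_image gives the robot as it stands.
- The arm moves only by the tool apply_moves, never from a script. Its argument "motion" is a list of rows, each a list of 3 entries, a list of its own where there are three numbers: the shift along the tool's x, y, z in units of 60 mm (1.0 is 60 mm), then the turn, a rotation vector about the tool's x, y, z in units of 6 degrees (1.0 is 6 degrees), then the opening, from 0 (shut) to 1 (fully open). In form: [[[x, y, z], [wx, wy, wz], grip], ...]. A call has 1 to 12 rows; each row shifts and turns the commanded pose from where the row before left it, along the tool's axes as they then stand; what a row does not reach is not made up. A row lasts 1/8 s, in which the tool goes at most 62.5 mm and 10.7 degrees, less where a joint would pass 70% of its speed; a pose out of reach is approached as far as the arm can. A call is refused whole if a number of a shift passes 1 or a number of a turn 1, either way. A call with a gripper value outside its range is refused whole. The fingers move at their own pace and stop on an object; the grip force is fixed at half the most. Time passes only in rows, so rows that do not move let the fingers close. It gives the time, the measured TCP pose, the force, the opening and the grip force at its end, in the units of the state.
- bot.observe(): the state, without advancing time (a new reading comes with each control period).
- get_image(name): name is "side" or "top"; returns a dict with "pixels" (384x512x3 uint8, red, green, blue), "mtx" (3x3 intrinsics, pixels), "R" (3x3) and "t" (3): a world point X has camera coordinates R X + t. Camera axes: x right, y down, z forward; pixel columns grow to the right and rows downward; lengths in m; the calibration is good to about 2 mm. A picture is of the moment at which its call begins. There is no depth.
- bot.hand_in(): hands the job in; it is judged then, once.
The state is a dict: "time": time; "qpos": joint angles; "joint_velocities": joint speeds; "joint_torque": joint torques, N m; "tool_pos": TCP position; "eef_rot": TCP orientation; "ft_force": force on the tool from outside, world axes, zero at the start; "moment": the same for the moment, N m; "opening": finger opening in m; "grip_force": force on a finger pad.
Only numpy, scipy, OpenCV 4.12 (cv2) and the standard library are available. Lean on these libraries where they do the work, as an engineer would, in place of code of your own. Each camera call takes 0.05 s, during which the arm holds its last target. There are 200 camera calls.

## Task

Hang the suspension yoke over the horizontal rail, one leg on each side of the bar, and let go of it; then pull the black grip of the extraction unit's spring-return gate out until its cross strip is level with the two marker tabs, and keep holding it there to draw off the fumes. The program finishes while still holding the gate at the mark. Leave the tub, the screwdriver and the jar where they are.

Things in the scene. Friction and masses are not known exactly. Their poses are not given: they have to be found in the camera images.
- yoke: loose bare-aluminium yoke, about 300 g, sizes in mm: upside-down U with a square shank on top, standing on its two feet. Origin: centre of its underside; z up, x from leg to leg, y through its thickness. Height 140. Shank 24 x 24 from z = 92 to 140: grip here. Legs 18 (x) by 22 (y) at x = +-37; feet 26 (x) by 36 (y) by 24 high, 100 overall, 48 clear between them
- yoke_crown (a point): where the bar seats: apex of the shallow upside-down V (20 deg) under the yoke's crown, 72 mm above the yoke's origin, axes as the yoke's. The yoke's centre of mass is some 25 mm lower, so it hangs stably
- rack: fixed steel rail (mm): round bar 14 thick along the rack's y axis, its top 162 above the bench, between posts 16 thick at y = +-85 (164 high), on a foot plate 120 (x) by 190 (y) by 12. Origin: centre of the plate's underside, below the bar's middle; z up. The hung yoke's x lies along the rack's x, either way round
- damper: extraction unit, fixed (mm): grey box 220 (x) by 150 (y) by 55 high, on its +x end a slotted grille 15 higher, beyond that a hose into the bench. Origin: centre of its underside; z up; its -x end faces the robot roughly. Dark steel guides 14 high run along x on its top at y = +-52
- gate: spring-return gate on the unit (mm), between the guides; axes as the unit's. Origin: under the middle of its cross strip, 55 above the bench; at x = -20 of the unit when shut. Pulls straight to the unit's -x, at most 85. Strip 12 (x) by 86 (y) by 12 high. The spring pulls it shut with 4 N when shut, plus 0.8 N per 10 of travel
- gate_grip (a point): centre of the gate's black grip, an upright post 20 (x) by 30 (y) mm on the middle of the strip; its top is 118 above the bench, this point 100. Axes as the unit's. Nothing else on the unit is higher than 83 above the bench. Moves with the gate
- mark: two small fixed brass tabs, one on each guide, each 5 (x) by 10 (y) by 14 mm high. Origin: midway between them, 69 above the bench; axes as the unit's. 35 to 65 of travel from the shut gate's strip. The strip is level with the tabs when gate and mark have the same x in the unit's frame
- tub: dark steel tub, open, 80 mm across, 75 high; leave it. Origin: centre of its underside
- driver: screwdriver lying on the bench to the left (+y) of the work; leave it. Origin under its middle
- jar: small amber glass jar, 52 mm across, 70 high; leave it. Origin: centre of its underside
There are look-alikes about, which are no part of the job. Of the things like the yoke, leave any that is green; of the rest the larger one is meant.

How it is judged:
By the outcome, as a careful person would: the job done as asked, in the order asked, and still so for the second after the job is handed in, while the arm keeps its last pose, push and grip.
It also fails if it takes over 54 s, if anything falls off the work surface, if the arm or the gripper's body presses on something with over 40 N, if the wrist force passes 120 N, or if a joint passes its speed limit or range.

## Working session

There is one attempt and no reset: what is moved stays moved. The work goes in short steps, Python scripts to look and compute and a tool call to move; the robot and the scene stay as the last step left them, time stands still between calls to the robot, and variables do not carry over. Pictures are saved under pics/ and viewed, at most 10 in all, crops included, and the job is handed in when it is done.

Besides the shell and the picture viewer there is one more tool, called after "Request:" as name([rows], argument=value, ...), one row to a line, values as JSON. apply_moves: Moves the arm, as the interface text tells. Its arguments: {"type":"object","properties":{"motion":{"type":"array","items":{"type":"array"}}},"required":["motion"]}

```bash
mkdir -p pics; ls; python3 - <<'E'
from workcell import bot,get_image
import cv2,numpy as np,pickle
s=bot.observe();print({k:np.round(v,3) for k,v in s.items()},bot.grasp_offset)
for n in("side","top"):
    d=get_image(n);pickle.dump(d,open(f"{n}.pkl","wb"))
    im=cv2.cvtColor(d["pixels"],cv2.COLOR_RGB2BGR)
    cv2.imwrite(f"pics/{n}0.png",cv2.resize(im,(800,600),interpolation=cv2.INTER_CUBIC))
    print(n,d["mtx"],d["R"],d["t"], -d["R"].T@d["t"])
E
```

```text
pics
{'time': np.float64(0.0), 'qpos': array([ 1.177,  0.469, -0.049,  1.534,  0.024,  1.141, -0.082]), 'joint_velocities': array([-0.001,  0.   ,  0.002, -0.   ,  0.001, -0.001, -0.   ]), 'joint_torque': array([-1.0000e-03, -5.0798e+01, -8.1000e-02, -2.3615e+01, -6.1000e-02,
        3.8000e-02,  0.0000e+00]), 'tool_pos': array([ 0.241, -0.63 ,  0.221]), 'eef_rot': array([ 0.983,  0.181, -0.   , -0.001]), 'ft_force': array([-0.127,  0.096, -0.102]), 'moment': array([-0.069,  0.   , -0.004]), 'grip_force': np.float64(0.0), 'opening': np.float64(0.087)} 0.0187
side [[391.43188225   0.         253.28610458]
 [  0.         391.43188225 196.20368869]
 [  0.           0.           1.        ]] [[-0.76252942 -0.64665385 -0.01968988]
 [-0.31673984  0.39968905 -0.86018866]
 [ 0.56411414 -0.64968259 -0.5095957 ]] [0.46769202 0.27127784 0.95938578] [-0.09864966  0.8173043   0.73145779]
top [[390.62958682   0.         259.52010584]
 [  0.         390.62958682 189.02567111]
 [  0.           0.           1.        ]] [[-0.00592425 -0.99972408 -0.02273028]
 [-0.99579379  0.00797623 -0.09127488]
 [ 0.091431    0.02209394 -0.99556629]] [0.02771794 0.58733481 1.41874067] [ 0.45531169 -0.00831999  1.46668934]
```

View pics/side0.png

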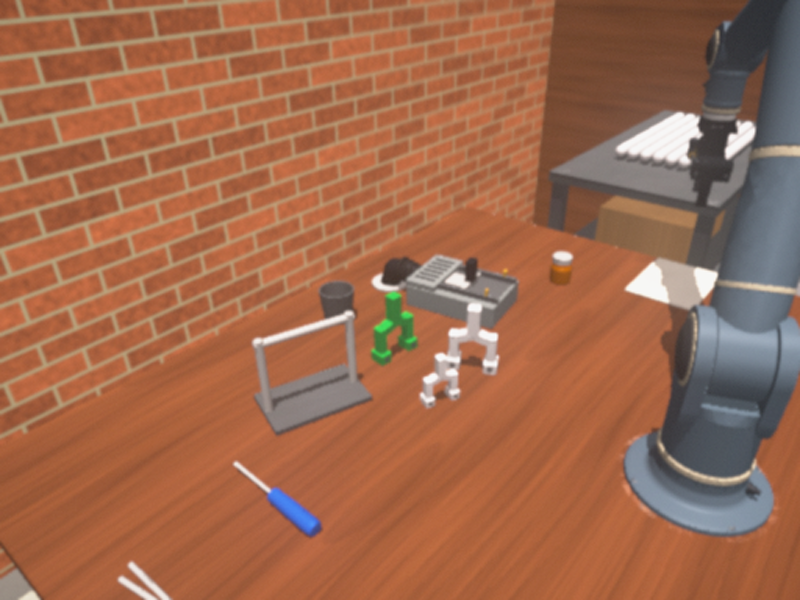

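View pics/top0.png

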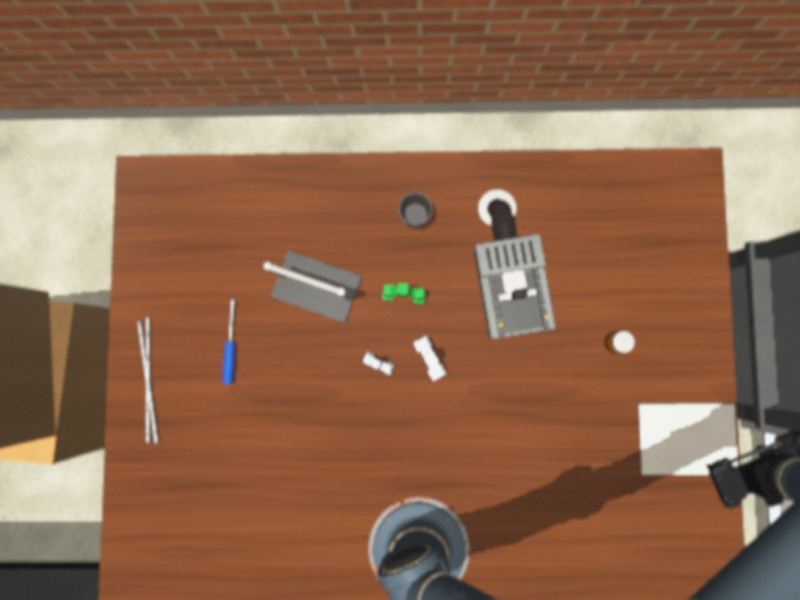

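Side view at 800x600: rack at (310,370), unit at (460,290), tub at (337,300), jar at (561,268).
Yoke-like things in the top view are green at (403,293), small aluminium at (378,363) and large aluminium at (430,358). The large one isn't green and is the bigger of the rest, so it is the yoke. I'll confirm that in enlarged crops.

```bash
python3 - <<'E'
import cv2,pickle
for n,(x,y,w,h) in {"side":(150,155,200,120),"top":(165,140,200,110)}.items():
    im=cv2.cvtColor(pickle.load(open(n+".pkl","rb"))["pixels"],cv2.COLOR_RGB2BGR)[y:y+h,x:x+w]
    cv2.imwrite(f"pics/{n}_crop.png",cv2.resize(im,None,fx=4,fy=4,interpolation=cv2.INTER_CUBIC))
E
```

```text
(no output)
```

View pics/side_crop.png

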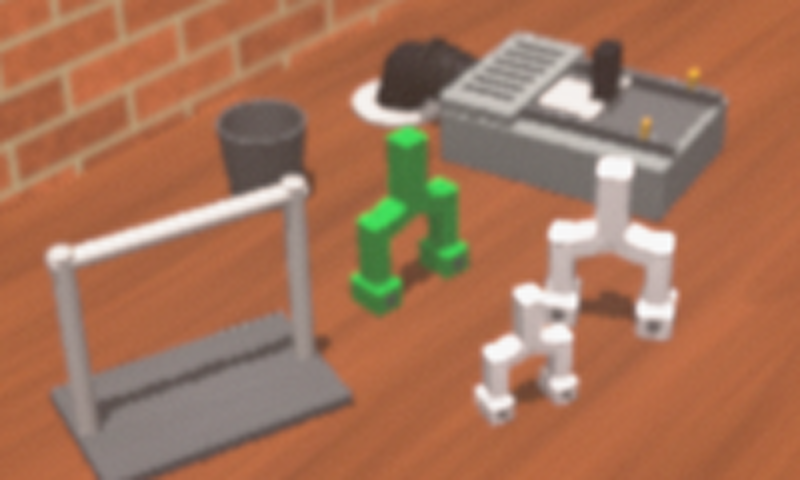

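View pics/top_crop.png

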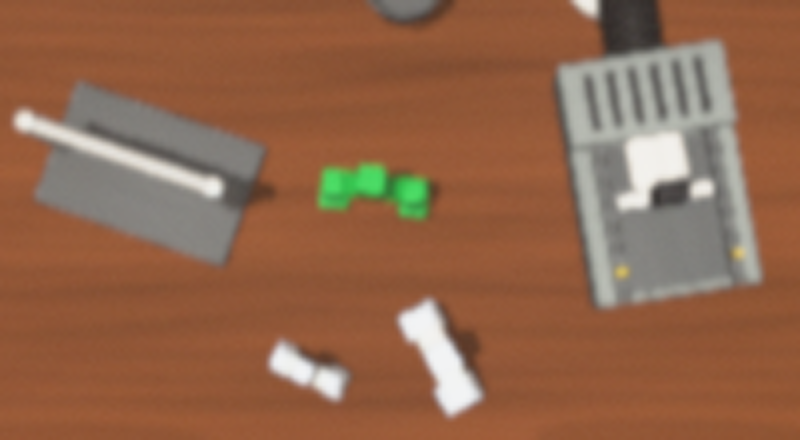

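The crops confirm the large bare yoke: top crop (440,357), side crop (613,250). The rack bar runs from (24,121) to (212,187) in the top crop, the brass tabs are at (622,271) and (738,253), and the grip is at (670,193).

```bash
cat > h.py <<'E'
import cv2,numpy as np,pickle
def ray(d,p):
    c=-d["R"].T@d["t"]; v=d["R"].T@np.linalg.solve(d["mtx"],[p[0],p[1],1.]); return c,v/np.linalg.norm(v)
def plane(d,p,z):
    c,v=ray(d,p); return c+v*(z-c[2])/v[2]
def tri(a,pa,b,pb):
    P=[d["mtx"]@np.c_[d["R"],d["t"]] for d in(a,b)]
    X=cv2.triangulatePoints(P[0],P[1],np.float64(pa).reshape(2,1),np.float64(pb).reshape(2,1)); return (X[:3]/X[3]).ravel()
def proj(d,X):
    q=d["mtx"]@(d["R"]@np.asarray(X)+d["t"]); return q[:2]/q[2]
def blobs(m,amin=3):
    n,l,s,c=cv2.connectedComponentsWithStats(m.astype(np.uint8)); return [(s[i,4],c[i],l==i) for i in range(1,n) if s[i,4]>=amin]
E
python3 - <<'E'
from h import *
np.set_printoptions(precision=4,suppress=True)
T=pickle.load(open("top.pkl","rb"));S=pickle.load(open("side.pkl","rb"))
ct=lambda x,y:((x+.5)/4-.5+165,(y+.5)/4-.5+140)
cs=lambda x,y:((x+.5)/4-.5+150,(y+.5)/4-.5+155)
# rack
for t,s in(((24,121),(60,254)),((212,187),(293,184))):
    print("post",plane(T,ct(*t),.164),plane(S,cs(*s),.164),tri(T,ct(*t),S,cs(*s)))
for c in((78,82),(265,149),(224,265),(36,200)): print("plate",plane(T,ct(*c),.012))
def hsv(d): return cv2.cvtColor(d["pixels"],cv2.COLOR_RGB2HSV)
for n,d,(x0,y0,x1,y1) in(("T",T,(165,140,365,250)),("S",S,(150,155,350,275))):
    h=hsv(d); roi=np.zeros(h.shape[:2],bool); roi[y0:y1,x0:x1]=1
    br=roi&(h[...,0]>15)&(h[...,0]<30)&(h[...,1]>110)&(h[...,2]>120)
    wh=roi&(h[...,1]<50)&(h[...,2]>170)
    bk=roi&(h[...,2]<45)
    print(n,"brass",[(a,c,plane(d,c,.076)) for a,c,_ in blobs(br,2)])
    for a,c,m in blobs(wh,20):
        r=cv2.minAreaRect(np.argwhere(m)[:,::-1].astype(np.float32)); print("white",a,c,r)
        if n=="T":
            print([plane(d,p,.02) for p in cv2.boxPoints(r)])
    print("black",[(a,c,plane(d,c,.118)) for a,c,_ in blobs(bk,10)])
for c in((598,306),(760,282)): print("box-x",plane(T,ct(*c),.055))
for c in((558,68),(720,42)): print("grille+x",plane(T,ct(*c),.070))
print("grip",plane(T,ct(672,194),.118), plane(S,cs(606,48),.118))
print("shank top",plane(S,cs(616,165),.14))
E
```

```text
post [0.6424 0.321  0.164 ] [0.6388 0.3242 0.164 ] [0.6428 0.3216 0.161 ]
post [0.585  0.1613 0.164 ] [0.5806 0.1653 0.164 ] [0.5851 0.1615 0.1606]
plate [0.701  0.3086 0.012 ]
plate [0.6356 0.1314 0.012 ]
plate [0.5269 0.1696 0.012 ]
plate [0.5892 0.3469 0.012 ]
T brass [(np.int32(18), array([253.5   , 180.7222]), array([0.6131, 0.0439, 0.076 ])), (np.int32(5), array([270. , 183.4]), array([ 0.6029, -0.0151,  0.076 ])), (np.int32(4), array([244. , 185.5]), array([0.5962, 0.0781, 0.076 ])), (np.int32(4), array([244.75, 191.75]), array([0.5737, 0.0754, 0.076 ])), (np.int32(4), array([258.5, 190. ]), array([0.5796, 0.0262, 0.076 ])), (np.int32(2), array([262.5, 191. ]), array([0.5759, 0.0119, 0.076 ])), (np.int32(2), array([251.5, 192. ]), array([0.5726, 0.0513, 0.076 ])), (np.int32(3), array([264.3333, 193.6667]), array([0.5662, 0.0054, 0.076 ])), (np.int32(3), array([269., 195.]), array([ 0.5613, -0.0112,  0.076 ])), (np.int32(2), array([348.5, 203. ]), array([ 0.5307, -0.2927,  0.076 ])), (np.int32(4), array([320.  , 207.75]), array([ 0.5146, -0.1917,  0.076 ]))]
white 61 [344.082  
[... 3520 characters left out ...]
11376953), (39.20197677612305, 18.83143424987793), 5.194429397583008)
white 81 [244.9383 181.9259] ((245.98992919921875, 182.44296264648438), (16.548484802246094, 8.274242401123047), 34.99202346801758)
white 1056 [295.1913 222.7879] ((296.1144714355469, 225.24459838867188), (45.60074996948242, 73.67427825927734), 8.61564826965332)
white 299 [193.9164 210.5084] ((193.76576232910156, 210.24513244628906), (5.335186004638672, 66.45928955078125), 72.75853729248047)
black []
box-x [ 0.4855 -0.1728  0.055 ]
box-x [ 0.5061 -0.3183  0.055 ]
grille+x [ 0.6997 -0.1391  0.07  ]
grille+x [ 0.722  -0.2852  0.07  ]
grip [ 0.5803 -0.231   0.118 ] [ 0.5805 -0.2242  0.118 ]
shank top [ 0.4407 -0.0306  0.14  ]
```

Request:
apply_moves([
  [[0,0,-0.5],[0,0,-1],1],
  [[0,0,-0.5],[0,0,-1],1],
  [[0,0,-0.5],[0,0,-1],1],
  [[0,0,0],[0,0,-1],1],
  [[0,0,0],[0,0,-1],1],
  [[0,0,0],[0,0,-1],1],
  [[0,0,0],[0,0,-1],1],
  [[0,0,0],[0,0,-1],1],
  [[0,0,0],[0,0,-1],1],
  [[0,0,0],[0,0,-1],1],
  [[0,0,0],[0,0,-1],1],
  [[0,0,0],[0,0,-1],1],
])

```text
time: 1.6
tool_pos: [0.2407, -0.6303, 0.3119]
eef_rot: [0.688, 0.726, 0.0, -0.001]
ft_force: [0.4, 1.5, -0.0]
opening: 0.0869
grip_force: 0.0
```

Request:
apply_moves([
  [[0,0,0],[0,0,-1],1],
  [[0,0,0],[0,0,-1],1],
  [[0,0,0],[0,0,-1],1],
  [[0,0,0],[0,0,-1],1],
  [[0,0,0],[0,0,0],1],
  [[0,0,0],[0,0,0],1],
])

```text
time: 2.35
tool_pos: [0.2407, -0.6305, 0.3123]
eef_rot: [0.524, 0.852, 0.0, -0.0]
ft_force: [-0.2, -0.8, 0.6]
opening: 0.0869
grip_force: 0.0
```

```bash
cat > go.py <<'E'
# go.py x y z phi_deg : needed move in tool axes (60 mm units / 6 deg units)
import sys,numpy as np
from scipy.spatial.transform import Rotation as Ro
from workcell import bot
s=bot.observe(); R=Ro.from_quat(s["eef_rot"]); x,y,z,p=map(float,sys.argv[1:5])
a=np.radians(p)/2; G=Ro.from_quat([np.cos(a),np.sin(a),0,0])
print("t",s["time"],"pos",np.round(s["tool_pos"],4),"q",np.round(s["qpos"],2),"F",np.round(s["ft_force"],1),"open",s["opening"],"grip",s["grip_force"])
X=R.as_matrix()[:,0];print("phi",np.degrees(np.arctan2(X[1],X[0])))
print("shift",np.round(R.inv().apply(np.array([x,y,z])-s["tool_pos"])/.06,3),"turn",np.round(np.degrees((R.inv()*G).as_rotvec())/6,3))
E
python3 go.py 0.440 -0.030 0.25 117.2
```

```text
t 2.35 pos [ 0.2407 -0.6305  0.3123] q [ 1.4   0.44 -0.37  1.4   0.16  1.33  1.48] F [-0.2 -0.8  0.6] open 0.08689034840420463 grip 0.0
phi 116.81273254856447
shift [7.433 7.478 1.042] turn [ 0.001 -0.005 -0.065]
```

Request:
apply_moves([
  [[0.6,0.6,0],[0,0,-0.06],1],
  [[0.6,0.6,0],[0,0,0],1],
  [[0.6,0.6,0],[0,0,0],1],
  [[0.6,0.6,0],[0,0,0],1],
  [[0.6,0.6,0],[0,0,0],1],
  [[0.6,0.6,0],[0,0,0],1],
  [[0.6,0.6,0],[0,0,0],1],
  [[0.6,0.6,0],[0,0,0],1],
  [[0.6,0.6,0],[0,0,0],1],
  [[0.6,0.6,0.4],[0,0,0],1],
  [[0.6,0.6,0.4],[0,0,0],1],
  [[0,0,0],[0,0,0],1],
])

```text
time: 3.85
tool_pos: [0.4114, -0.0932, 0.2635]
eef_rot: [0.517, 0.856, 0.0, -0.001]
ft_force: [-0.3, 0.1, 0.5]
opening: 0.0872
grip_force: 0.0
```

```bash
python3 go.py 0.440 -0.030 0.102 117.2
```

```text
t 3.85 pos [ 0.4114 -0.0932  0.2635] q [ 0.91  0.06 -0.8   2.    0.05  1.1   0.57] F [-0.3  0.1  0.5] open 0.08715208436282725 grip 0.0
phi 117.68348044305763
shift [0.706 0.915 2.693] turn [-0.012 -0.021  0.081]
```

Request:
apply_moves([
  [[0.35,0.46,0],[0,0,0.08],1],
  [[0.35,0.46,0],[0,0,0],1],
  [[0,0,0.4],[0,0,0],1],
  [[0,0,0.4],[0,0,0],1],
  [[0,0,0],[0,0,0],1],
  [[0,0,0],[0,0,0],1],
])

```text
time: 4.6
tool_pos: [0.4426, -0.0354, 0.2175]
eef_rot: [0.525, 0.851, 0.0, 0.001]
ft_force: [-0.1, -0.7, -0.5]
opening: 0.0869
grip_force: 0.0
```

```bash
python3 go.py 0.440 -0.030 0.102 117.2
```

```text
t 4.6 pos [ 0.4426 -0.0354  0.2175] q [ 0.77  0.18 -0.86  2.02  0.16  1.01  0.3 ] F [-0.1 -0.7 -0.5] open 0.08692636378115239 grip 0.0
phi 116.69390508627457
shift [0.102 0.    1.925] turn [ 0.011  0.01  -0.084]
```

Request:
apply_moves([
  [[0.1,0,0.3],[0,0,-0.05],1],
  [[0,0,0.35],[0,0,0],1],
  [[0,0,0.35],[0,0,0],1],
  [[0,0,0.35],[0,0,0],1],
  [[0,0,0.3],[0,0,0],1],
  [[0,0,0.25],[0,0,0],1],
  [[0,0,0],[0,0,0],1],
  [[0,0,0],[0,0,0],1],
])

```text
time: 5.6
tool_pos: [0.4397, -0.0293, 0.103]
eef_rot: [0.522, 0.853, 0.0, 0.0]
ft_force: [0.7, 0.7, 0.9]
opening: 0.0873
grip_force: 0.0
```

```bash
python3 go.py 0.440 -0.030 0.102 117.2
```

```text
t 5.6 pos [ 0.4397 -0.0293  0.103 ] q [ 0.64  0.35 -0.78  2.16  0.36  0.76  0.09] F [0.7 0.7 0.9] open 0.08726592060086405 grip 0.0
phi 117.08874909798415
shift [-0.012 -0.001  0.017] turn [ 0.009  0.005 -0.019]
```

Positioned with no contact. Closing the fingers and lifting.

Request:
apply_moves([
  [[0,0,0],[0,0,0],0],
  [[0,0,0],[0,0,0],0],
  [[0,0,0],[0,0,0],0],
  [[0,0,0],[0,0,0],0],
  [[0,0,0],[0,0,0],0],
  [[0,0,0],[0,0,0],0],
  [[0,0,0],[0,0,0],0],
  [[0,0,-0.1],[0,0,0],0],
  [[0,0,-0.3],[0,0,0],0],
  [[0,0,0],[0,0,0],0],
])

```text
time: 6.85
tool_pos: [0.4397, -0.0296, 0.1273]
eef_rot: [0.522, 0.853, 0.0, 0.001]
ft_force: [0.4, 0.3, -3.1]
opening: 0.0237
grip_force: 30.3
```

```bash
python3 - <<'E'
from workcell import get_image
import cv2,pickle
v=[]
for n in("side","top"):
    d=get_image(n);pickle.dump(d,open(n+"1.pkl","wb"));v.append(cv2.cvtColor(d["pixels"],cv2.COLOR_RGB2BGR))
a=cv2.resize(v[0][130:290,230:363],None,fx=3,fy=3);b=cv2.resize(v[1][150:310,200:333],None,fx=3,fy=3)
cv2.imwrite("pics/lift.png",cv2.hconcat([a,b]))
E
python3 go.py 0.613 0.241 0.31 70
```

```text
t 6.95 pos [ 0.4386 -0.0297  0.1262] q [ 0.67  0.31 -0.81  2.14  0.31  0.81  0.14] F [-1.  -0.5 -3.1] open 0.023925089029642858 grip 30.256844992982224
phi 117.0634679342174
shift [ 2.695  4.638 -3.068] turn [-8.000e-03  3.000e-03  7.844e+00]
```

View pics/lift.png

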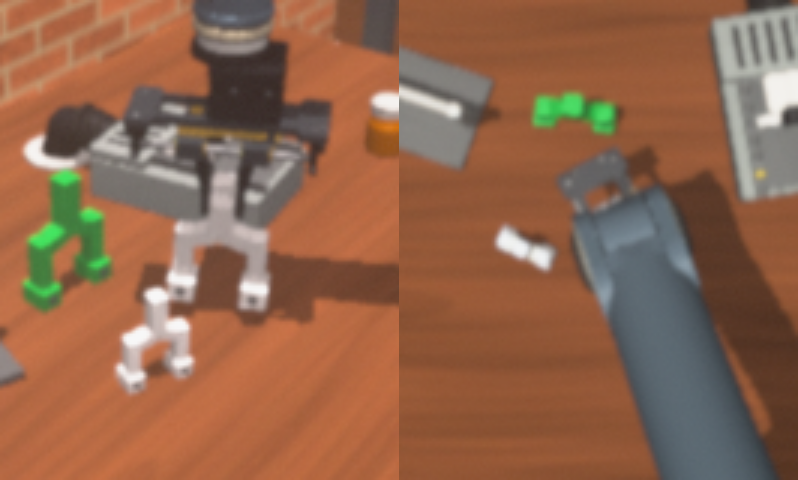

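The yoke is held level in the fingers (about (225,235) in the left half) and off the bench. Lifting and turning it.

Request:
apply_moves([
  [[0,0,-0.5],[0,0,0],0],
  [[0,0,-0.5],[0,0,0],0],
  [[0,0,-0.5],[0,0,0],0],
  [[0,0,-0.5],[0,0,0.8],0],
  [[0,0,-0.5],[0,0,1],0],
  [[0,0,-0.5],[0,0,1],0],
  [[0,0,-0.1],[0,0,1],0],
  [[0,0,0],[0,0,1],0],
  [[0,0,0],[0,0,1],0],
  [[0,0,0],[0,0,1],0],
  [[0,0,0],[0,0,1],0],
  [[0,0,0],[0,0,0],0],
])

```text
time: 8.45
tool_pos: [0.4385, -0.0295, 0.3116]
eef_rot: [0.817, 0.576, -0.001, -0.001]
ft_force: [0.5, 0.3, -2.3]
opening: 0.0236
grip_force: 30.3
```

```bash
python3 go.py 0.613 0.241 0.31 70
```

```text
t 8.45 pos [ 0.4385 -0.0295  0.3116] q [ 0.78  0.05 -0.82  1.89  0.04  1.21 -0.4 ] F [ 0.5  0.3 -2.3] open 0.023632498649415523 grip 30.26595007715514
phi 70.36176967242221
shift [5.223 1.225 0.021] turn [-0.018  0.005  0.06 ]
```

Request:
apply_moves([
  [[0.3,0.07,0],[0,0,0.05],0],
  [[0.5,0.12,0],[0,0,0],0],
  [[0.6,0.14,0],[0,0,0],0],
  [[0.6,0.14,0],[0,0,0],0],
  [[0.6,0.14,0],[0,0,0],0],
  [[0.6,0.14,0],[0,0,0],0],
  [[0.6,0.14,0],[0,0,0],0],
  [[0.6,0.14,0],[0,0,0],0],
  [[0.5,0.12,0],[0,0,0],0],
  [[0.32,0.07,0],[0,0,0],0],
  [[0,0,0],[0,0,0],0],
  [[0,0,0],[0,0,0],0],
])

```text
time: 9.95
tool_pos: [0.6148, 0.2388, 0.3117]
eef_rot: [0.819, 0.574, -0.001, 0.0]
ft_force: [0.6, -1.3, -3.8]
opening: 0.0241
grip_force: 30.2
```

```bash
python3 go.py 0.613 0.241 0.25 70
```

```text
t 9.95 pos [0.6148 0.2388 0.3117] q [ 0.12  0.52 -0.86  1.42  0.39  1.38 -1.09] F [ 0.6 -1.3 -3.8] open 0.024124909474529985 grip 30.187295351643115
phi 69.99534853005295
shift [ 0.025 -0.04   1.029] turn [-0.007  0.018 -0.001]
```

Request:
apply_moves([
  [[0.02,-0.04,0.2],[0,0,0],0],
  [[0,0,0.3],[0,0,0],0],
  [[0,0,0.3],[0,0,0],0],
  [[0,0,0.3],[0,0,0],0],
  [[0,0,0.3],[0,0,0],0],
  [[0,0,0.2],[0,0,0],0],
  [[0,0,0],[0,0,0],0],
])

```text
time: 10.82
tool_pos: [0.6128, 0.2414, 0.2152]
eef_rot: [0.819, 0.573, -0.001, -0.0]
ft_force: [-0.2, -0.1, -2.9]
opening: 0.0238
grip_force: 30.2
```

```bash
python3 - <<'E'
from workcell import get_image
import cv2
d=get_image("side")
cv2.imwrite("pics/hang1.png",cv2.resize(cv2.cvtColor(d["pixels"],cv2.COLOR_RGB2BGR)[110:290,130:290],None,fx=3.3,fy=3.3,interpolation=cv2.INTER_CUBIC))
E
python3 go.py 0.613 0.241 0.193 70
```

```text
t 10.875 pos [0.6133 0.2419 0.2163] q [ 0.11  0.58 -0.83  1.55  0.45  1.21 -1.15] F [-0.4 -0.1 -3.2] open 0.02385230184057114 grip 30.18730148440227
phi 69.98520902355006
shift [-0.015  0.001  0.389] turn [-0.002  0.    -0.002]
```

View pics/hang1.png

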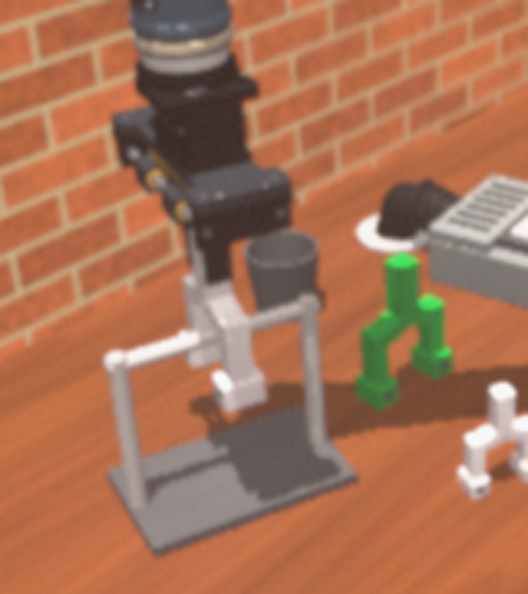

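The near leg (240,370) is in front of the bar and the far leg (195,320) is behind it, so the yoke straddles the bar. Lowering gently until the force shows contact.

Request:
apply_moves([
  [[0,0,0.1],[0,0,0],0],
  [[0,0,0.1],[0,0,0],0],
  [[0,0,0.08],[0,0,0],0],
  [[0,0,0.04],[0,0,0],0],
  [[0,0,0],[0,0,0],0],
])

```text
time: 11.5
tool_pos: [0.6132, 0.2417, 0.1971]
eef_rot: [0.819, 0.573, -0.0, -0.0]
ft_force: [-0.4, 0.5, -2.2]
opening: 0.0237
grip_force: 30.2
```

Request:
apply_moves([
  [[0,0,0.04],[0,0,0],0],
  [[0,0,0.03],[0,0,0],0],
  [[0,0,0],[0,0,0],0],
])

```text
time: 11.88
tool_pos: [0.6133, 0.2419, 0.1933]
eef_rot: [0.819, 0.573, 0.0, 0.0]
ft_force: [0.3, -0.0, -2.2]
opening: 0.0238
grip_force: 30.2
```

Request:
apply_moves([
  [[0,0,0.03],[0,0,0],0],
  [[0,0,0],[0,0,0],0],
])

```text
time: 12.12
tool_pos: [0.6138, 0.242, 0.193]
eef_rot: [0.819, 0.573, 0.001, 0.001]
ft_force: [-1.0, -1.2, 5.4]
opening: 0.0241
grip_force: 30.2
```

Request:
apply_moves([
  [[0,0,0.03],[0,0,0],0],
  [[0,0,0],[0,0,0],0],
])

```text
time: 12.38
tool_pos: [0.6144, 0.2421, 0.1927]
eef_rot: [0.819, 0.573, 0.002, 0.001]
ft_force: [-2.2, -2.3, 11.1]
opening: 0.0238
grip_force: 30.2
```

Seated on the bar, with force rising to about 11 N. Easing off slightly and releasing.

Request:
apply_moves([
  [[0,0,-0.04],[0,0,0],0],
  [[0,0,0],[0,0,0],0.32],
  [[0,0,0],[0,0,0],0.38],
  [[0,0,0],[0,0,0],0.5],
  [[0,0,0],[0,0,0],0.6],
  [[0,0,0],[0,0,0],0.7],
  [[0,0,0],[0,0,0],0.7],
  [[0,0,0],[0,0,0],0.7],
])

```text
time: 13.38
tool_pos: [0.6132, 0.2418, 0.192]
eef_rot: [0.819, 0.573, 0.0, 0.0]
ft_force: [0.3, -0.5, -0.9]
opening: 0.0604
grip_force: 0.0
```

Request:
apply_moves([
  [[0,0,-0.1],[0,0,0],0.7],
  [[0,0,-0.2],[0,0,0],0.7],
  [[0,0,-0.4],[0,0,0],0.7],
  [[0,0,-0.5],[0,0,0],0.7],
  [[0,0,-0.5],[0,0,0],1],
  [[0,0,0],[0,0,-1],1],
  [[0,0,0],[0,0,-1],1],
  [[0,0,0],[0,0,-1],1],
  [[0,0,0],[0,0,-1],1],
  [[0,0,0],[0,0,-0.9],1],
  [[0,0,0],[0,0,0],1],
])

```text
time: 14.75
tool_pos: [0.6134, 0.2419, 0.2948]
eef_rot: [0.647, 0.762, 0.001, 0.0]
ft_force: [0.8, -0.5, 0.1]
opening: 0.0871
grip_force: 0.0
```

```bash
python3 - <<'E'
from workcell import get_image
import cv2
d=get_image("side")
cv2.imwrite("pics/hang2.png",cv2.resize(cv2.cvtColor(d["pixels"],cv2.COLOR_RGB2BGR)[110:290,130:290],None,fx=3.3,fy=3.3,interpolation=cv2.INTER_CUBIC))
E
python3 go.py 0.580 -0.231 0.28 99.2
```

```text
t 14.8 pos [0.6134 0.2419 0.2947] q [ 0.18  0.56 -0.97  1.44  0.47  1.38 -0.65] F [-0.5  0.2 -0.6] open 0.08716944204330469 grip 0.0
phi 99.28385604865036
shift [-7.689 -1.82   0.241] turn [ 0.008 -0.003  0.014]
```

View pics/hang2.png

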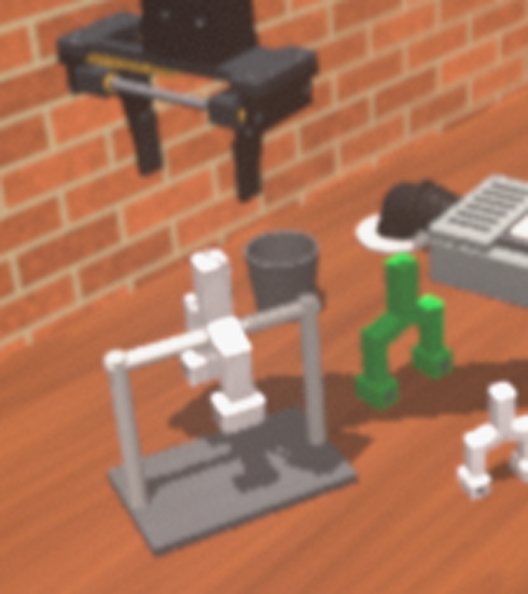

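The yoke now hangs freely on the bar, with its shank at (208,280) and a leg on each side. Moving to the gate.

Request:
apply_moves([
  [[-0.64,-0.15,0],[0,0,0],1],
  [[-0.64,-0.15,0],[0,0,0],1],
  [[-0.64,-0.15,0],[0,0,0],1],
  [[-0.64,-0.15,0],[0,0,0],1],
  [[-0.64,-0.15,0],[0,0,0],1],
  [[-0.64,-0.15,0],[0,0,0],1],
  [[-0.64,-0.15,0],[0,0,0],1],
  [[-0.64,-0.15,0],[0,0,0],1],
  [[-0.64,-0.15,0],[0,0,0],1],
  [[-0.64,-0.15,0],[0,0,0],1],
  [[-0.64,-0.15,0],[0,0,0],1],
  [[-0.64,-0.15,0],[0,0,0],1],
])

```text
time: 16.3
tool_pos: [0.5817, -0.2317, 0.2946]
eef_rot: [0.648, 0.762, 0.0, 0.0]
ft_force: [1.5, -0.0, -0.4]
opening: 0.0869
grip_force: 0.0
```

```bash
python3 go.py 0.580 -0.2325 0.21 99.2
```

```text
t 16.3 pos [ 0.5817 -0.2317  0.2946] q [ 0.97  0.5  -0.97  1.53  0.42  1.34  0.12] F [ 1.5 -0.  -0.4] open 0.08688523849658962 grip 0.0
phi 99.28745003550381
shift [-0.007 -0.031  1.409] turn [0.006 0.007 0.015]
```

Descending to TCP z about 0.086, so the pads sit around z = 0.105 on the grip.

Request:
apply_moves([
  [[0,-0.03,0.5],[0,0,0],1],
  [[0,0,0.6],[0,0,0],1],
  [[0,0,0.6],[0,0,0],1],
  [[0,0,0.5],[0,0,0],1],
  [[0,0,0.5],[0,0,0],1],
  [[0,0,0.4],[0,0,0],1],
  [[0,0,0.2],[0,0,0],1],
  [[0,0,0],[0,0,0],1],
  [[0,0,0],[0,0,0],1],
])

```text
time: 17.42
tool_pos: [0.5809, -0.2308, 0.0972]
eef_rot: [0.647, 0.762, 0.0, 0.001]
ft_force: [-0.6, 0.1, -0.5]
opening: 0.0873
grip_force: 0.0
```

```bash
python3 go.py 0.580 -0.2325 0.086 99.2
```

```text
t 17.425 pos [ 0.5809 -0.2308  0.0972] q [ 0.9   0.68 -0.86  1.74  0.6   1.   -0.02] F [-0.6  0.1 -0.5] open 0.08729172989154915 grip 0.0
phi 99.36448296054273
shift [-0.025 -0.02   0.187] turn [0.018 0.009 0.027]
```

Request:
apply_moves([
  [[-0.02,-0.02,0.19],[0,0,0],1],
  [[0,0,0],[0,0,0],1],
  [[0,0,0],[0,0,0],0],
  [[0,0,0],[0,0,0],0],
  [[0,0,0],[0,0,0],0],
  [[0,0,0],[0,0,0],0],
  [[0,0,0],[0,0,0],0],
  [[0,0,0],[0,0,0],0],
  [[0,0,0],[0,0,0],0],
  [[0,0,0],[0,0,0],0],
])

```text
time: 18.68
tool_pos: [0.5804, -0.2318, 0.0848]
eef_rot: [0.647, 0.763, 0.001, 0.001]
ft_force: [5.9, 0.6, -1.9]
opening: 0.0194
grip_force: 30.0
```

```bash
python3 go.py 0.523 -0.2422 0.086 99.2
```

```text
t 18.675 pos [ 0.5804 -0.2318  0.0848] q [ 0.9   0.69 -0.85  1.75  0.61  0.98 -0.03] F [ 5.9  0.6 -1.9] open 0.01937515055552204 grip 29.998378814198077
phi 99.37538225351776
shift [-0.015 -0.972 -0.023] turn [ 0.03  -0.001  0.029]
```

Request:
apply_moves([
  [[0,-0.1,0],[0,0,0],0],
  [[0,-0.15,0],[0,0,0],0],
  [[0,-0.15,0],[0,0,0],0],
  [[0,-0.15,0],[0,0,0],0],
  [[0,-0.15,0],[0,0,0],0],
  [[0,-0.15,0],[0,0,0],0],
  [[0,-0.1,0],[0,0,0],0],
  [[0,0,0],[0,0,0],0],
  [[0,0,0],[0,0,0],0],
])

```text
time: 19.8
tool_pos: [0.5251, -0.2406, 0.0848]
eef_rot: [0.647, 0.763, 0.002, 0.002]
ft_force: [9.0, 0.9, -6.3]
opening: 0.0199
grip_force: 30.0
```

```bash
python3 - <<'E'
from workcell import get_image
import cv2,pickle
v=[]
for n in("side","top"):
    d=get_image(n);pickle.dump(d,open(n+"2.pkl","wb"));v.append(cv2.cvtColor(d["pixels"],cv2.COLOR_RGB2BGR))
a=cv2.resize(v[0][145:225,260:340],None,fx=5,fy=5,interpolation=cv2.INTER_CUBIC);b=cv2.resize(v[1][145:225,295:375],None,fx=5,fy=5,interpolation=cv2.INTER_CUBIC)
cv2.imwrite("pics/gate1.png",cv2.hconcat([a,b]))
E
python3 go.py 0.523 -0.2422 0.086 99.2
```

```text
t 19.9 pos [ 0.5252 -0.2406  0.0848] q [ 0.99  0.63 -0.87  1.87  0.6   0.93  0.  ] F [ 8.3  1.2 -6.5] open 0.019688444238674444 grip 30.024860312696546
phi 99.39927637879275
shift [-0.02 -0.04 -0.02] turn [ 0.053 -0.006  0.033]
```

View pics/gate1.png

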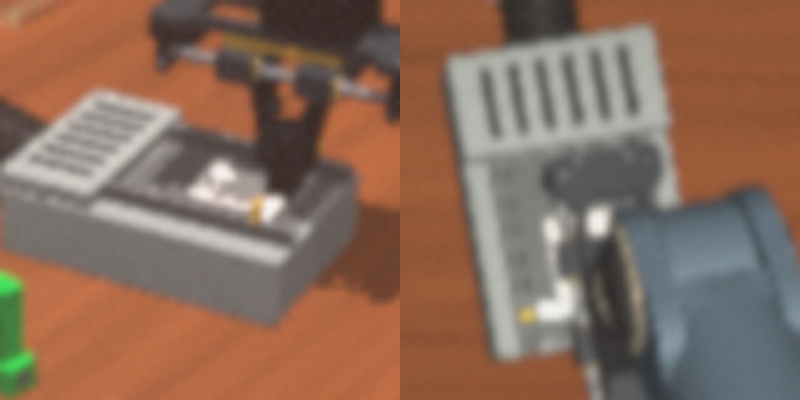

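The strip's left end (right half, about (553,308)) is almost level with the left tab (527,314). I'll measure the offset with brightness profiles along the unit's x.

```bash
python3 - <<'E'
from h import *
np.set_printoptions(precision=1,suppress=True,linewidth=200)
a=np.radians(9.2);u=np.array([np.cos(a),np.sin(a),0]);w=np.array([-u[1],u[0],0]);M=np.array([.523,-.2422,0])
for f in("top","top2","side","side2"):
    d=pickle.load(open(f+".pkl","rb"));im=d["pixels"].astype(np.float32)
    s=np.arange(-25,80,.5)/1e3
    hs=cv2.cvtColor(d["pixels"],cv2.COLOR_RGB2HSV)
    br=(hs[...,0]>15)&(hs[...,0]<30)&(hs[...,1]>90)&(hs[...,2]>110)
    for sg in(1,-1):
        # tab position: weighted brass saturation around expected pixel
        p=proj(d,M+w*.052*sg+[0,0,.076]);x,y=np.round(p).astype(int);sub=np.s_[y-4:y+5,x-4:x+5]
        m=np.argwhere(br[sub]);
        if len(m):
            c=m.mean(0)[::-1]+[x-4,y-4];X=plane(d,c,.077)-M;print(f,"tab",sg,len(m),c,"x %.1f y %.1f"%(X@u*1e3,X@w*1e3))
        for yy in(.030,.037):
            X=M+np.outer(s,u)+w*yy*sg+[0,0,.067]
            q=np.array([proj(d,k) for k in X],np.float32)
            v=cv2.remap(im.min(2),q[:,:1],q[:,1:],cv2.INTER_LINEAR).ravel()
            hi=v.max();t=(hi+np.median(v))/2;on=s[v>t]*1e3
            print(f,sg,yy,"max %.0f med %.0f"%(hi,np.median(v)),"edges %.1f %.1f"%(on.min(),on.max()),"n",len(on)/2)
E
```

```text
top tab 1 6 [320.  207.5] x 0.6 y 51.2
top 1 0.03 max 229 med 129 edges 55.5 70.5 n 15.5
top 1 0.037 max 222 med 129 edges 55.5 69.0 n 14.0
top tab -1 3 [348.7 202.7] x 0.6 y -51.7
top -1 0.03 max 222 med 123 edges 55.5 69.0 n 14.0
top -1 0.037 max 225 med 122 edges 55.5 69.5 n 14.5
top2 tab 1 6 [320.  207.5] x 0.6 y 51.2
top2 1 0.03 max 233 med 141 edges -5.5 8.5 n 14.5
top2 1 0.037 max 228 med 128 edges -5.5 9.5 n 15.5
top2 -1 0.03 max 127 med 107 edges -2.0 8.5 n 11.0
top2 -1 0.037 max 109 med 95 edges 3.5 41.5 n 38.5
side tab 1 13 [310.8 186.8] x -1.0 y 56.4
side 1 0.03 max 237 med 130 edges 55.0 79.5 n 25.0
side 1 0.037 max 229 med 131 edges 54.5 79.5 n 25.5
side tab -1 9 [322.7 173.9] x 0.6 y -51.3
side -1 0.03 max 167 med 91 edges 51.5 61.0 n 10.0
side -1 0.037 max 163 med 83 edges 53.5 63.0 n 10.0
side2 tab 1 8 [310.6 187.4] x -2.0 y 60.6
side2 1 0.03 max 233 med 174 edges -4.5 54.5 n 19.5
side2 1 0.037 max 228 med 180 edges -5.0 53.0 n 22.5
side2 -1 0.03 max 80 med 71 edges -12.0 66.5 n 21.0
side2 -1 0.037 max 72 med 67 edges -25.0 77.5 n 26.0
```

Request:
apply_moves([
  [[0,-0.02,0],[0,0,0],0],
  [[0,0,0],[0,0,0],0],
  [[0,0,0],[0,0,0],0],
  [[0,0,0],[0,0,0],0],
])

```text
time: 20.4
tool_pos: [0.5242, -0.2407, 0.0848]
eef_rot: [0.647, 0.763, 0.002, 0.002]
ft_force: [8.9, 1.4, -6.5]
opening: 0.0197
grip_force: 30.0
```

```bash
python3 go.py 0.523 -0.2422 0.086 99.2; python3 - <<'E'
from h import *
from workcell import get_image
a=np.radians(9.2);u=np.array([np.cos(a),np.sin(a),0]);w=np.array([-u[1],u[0],0]);M=np.array([.523,-.2422,0])
d=get_image("top");im=d["pixels"].astype(np.float32);s=np.arange(-25,30,.5)/1e3
for yy in(.028,.030,.034,.037):
    q=np.array([proj(d,k) for k in M+np.outer(s,u)+w*yy+[0,0,.067]],np.float32)
    v=cv2.remap(im.min(2),q[:,:1],q[:,1:],cv2.INTER_LINEAR).ravel();on=s[v>180]*1e3;print(on.min(),on.max())
d2=get_image("side")
b=cv2.cvtColor(d["pixels"],cv2.COLOR_RGB2BGR)[185:225,305:345];c=cv2.cvtColor(d2["pixels"],cv2.COLOR_RGB2BGR)[130:290,130:290]
cv2.imwrite("pics/end.png",cv2.hconcat([cv2.resize(i,(400,400),interpolation=cv2.INTER_CUBIC) for i in(b,c)]))
E
```

```text
t 20.4 pos [ 0.5242 -0.2407  0.0848] q [ 0.99  0.63 -0.87  1.87  0.6   0.92  0.  ] F [ 8.9  1.4 -6.5] open 0.019680274534404667 grip 30.030182618647814
phi 99.40887631034776
shift [-0.021 -0.024 -0.02 ] turn [ 0.056 -0.006  0.035]
-6.5 9.5
-6.5 8.5
-6.0 8.5
-6.0 7.5
```

View pics/end.png

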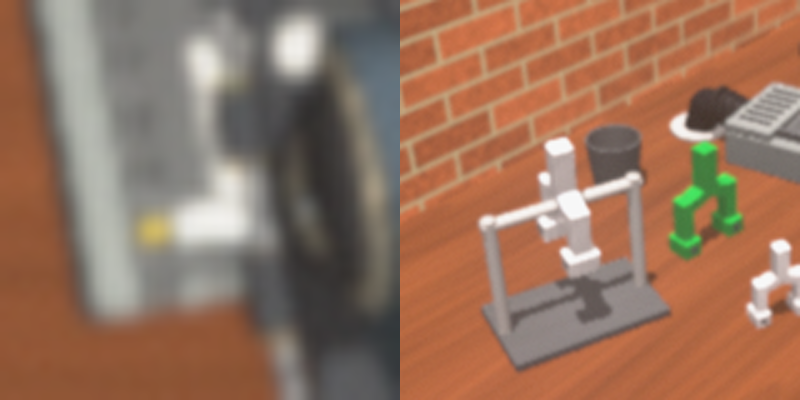

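The strip (215,224) is level with the tab (153,230) once the unit's 9° heading is allowed for, and the yoke still hangs on the bar (575,205). Handing in while holding.

```bash
python3 -c "
from workcell import bot
print(bot.hand_in())"
```

```text
the job is handed in; nothing more can be done
None
```

The large bare-aluminium yoke hangs free on the rail, one leg each side, and the arm is holding the gate with its strip level with the tabs (within about 1 mm in the top view); handed in at about 20.5 s, verdict not shown.

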